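# Flip the stock tags of the bolt bins

## Task

Each of the four bolt bins on the board has a hinged metal tag straight behind it. With the fingertips, gently push tags over where needed, so that every full bin (a bolt in each of its three grooves) has its tag leaning back, away from the robot, showing the face with the raised ring, and every bin that is not full has its tag leaning forward towards the bins, each tag resting at its stop. Do not force the tags, and do not pick up or shift the bolts or anything else lying about.

Things in the scene. Friction and masses are not known exactly. Their poses are not given: they have to be found in the camera images.
- bin_a: open grey plastic bin 76x78x24 mm, three grooves along x, fixed on a flat board 6 mm thick; it holds three bolts, one in every groove: a full bin. The four bins stand in a row along their y axis, 82 mm apart; its place in the row varies, as do the board's place and yaw. Origin: centre of its underside, 6 mm above the table; +x points away from the robot (yaw within 0.2 rad).
- bin_b: open grey plastic bin 76x78x24 mm, three grooves along x, fixed on a flat board 6 mm thick; it holds three bolts, one in every groove: a full bin. The four bins stand in a row along their y axis, 82 mm apart; its place in the row varies, as do the board's place and yaw. Origin: centre of its underside, 6 mm above the table; +x points away from the robot (yaw within 0.2 rad).
- bin_c: open grey plastic bin 76x78x24 mm, three grooves along x, fixed on a flat board 6 mm thick; it holds only two bolts, one groove is bare: not full. The four bins stand in a row along their y axis, 82 mm apart; its place in the row varies, as do the board's place and yaw. Origin: centre of its underside, 6 mm above the table; +x points away from the robot (yaw within 0.2 rad).
- bin_d: open grey plastic bin 76x78x24 mm, three grooves along x, fixed on a flat board 6 mm thick; it is empty: not full. The four bins stand in a row along their y axis, 82 mm apart; its place in the row varies, as do the board's place and yaw. Origin: centre of its underside, 6 mm above the table; +x points away from the robot (yaw within 0.2 rad).
- stand_a: steel stand of a tag, base 44x60 mm, 43 mm tall, fixed on the board straight behind a bin (90 mm along +x from origin to origin); which bin varies. Origin: centre of its underside, 6 mm above the table; axes parallel to the bins'. The tag's hinge axis runs along y, 35 mm above the origin. Its tag starts leaning back.
- tag_a (a joint): hinge of the tag on stand_a: aluminium plate 46 mm wide (y), 3 thick, 60 from hinge axis to the centre of its 7 mm thick rolled free edge; 30 g. 0 rad: leans forward to the robot, 40 deg from vertical, at its stop; 0.698: upright; 1.396: leans back 40 deg, at its stop, face with raised ring (24 mm) towards the robot; a bar on the other face. Swings freely; past upright it falls to the other stop.
- stand_b: steel stand of a tag, base 44x60 mm, 43 mm tall, fixed on the board straight behind a bin (90 mm along +x from origin to origin); which bin varies. Origin: centre of its underside, 6 mm above the table; axes parallel to the bins'. The tag's hinge axis runs along y, 35 mm above the origin. Its tag starts leaning forward.
- tag_b (a joint): hinge of the tag on stand_b: aluminium plate 46 mm wide (y), 3 thick, 60 from hinge axis to the centre of its 7 mm thick rolled free edge; 30 g. 0 rad: leans forward to the robot, 40 deg from vertical, at its stop; 0.698: upright; 1.396: leans back 40 deg, at its stop, face with raised ring (24 mm) towards the robot; a bar on the other face. Swings freely; past upright it falls to the other stop.
- stand_c: steel stand of a tag, base 44x60 mm, 43 mm tall, fixed on the board straight behind a bin (90 mm along +x from origin to origin); which bin varies. Origin: centre of its underside, 6 mm above the table; axes parallel to the bins'. The tag's hinge axis runs along y, 35 mm above the origin. Its tag starts leaning forward.
- tag_c (a joint): hinge of the tag on stand_c: aluminium plate 46 mm wide (y), 3 thick, 60 from hinge axis to the centre of its 7 mm thick rolled free edge; 30 g. 0 rad: leans forward to the robot, 40 deg from vertical, at its stop; 0.698: upright; 1.396: leans back 40 deg, at its stop, face with raised ring (24 mm) towards the robot; a bar on the other face. Swings freely; past upright it falls to the other stop.
- stand_d: steel stand of a tag, base 44x60 mm, 43 mm tall, fixed on the board straight behind a bin (90 mm along +x from origin to origin); which bin varies. Origin: centre of its underside, 6 mm above the table; axes parallel to the bins'. The tag's hinge axis runs along y, 35 mm above the origin. Its tag starts leaning forward.
- tag_d (a joint): hinge of the tag on stand_d: aluminium plate 46 mm wide (y), 3 thick, 60 from hinge axis to the centre of its 7 mm thick rolled free edge; 30 g. 0 rad: leans forward to the robot, 40 deg from vertical, at its stop; 0.698: upright; 1.396: leans back 40 deg, at its stop, face with raised ring (24 mm) towards the robot; a bar on the other face. Swings freely; past upright it falls to the other stop.
- bolt_1: loose hex bolt 58x21x18 mm lying along x in a groove of bin_a; origin under its middle, underside 9 mm above the table; not to be moved
- bolt_2: loose hex bolt 58x21x18 mm lying along x in a groove of bin_a; origin under its middle, underside 9 mm above the table; not to be moved
- bolt_3: loose hex bolt 58x21x18 mm lying along x in a groove of bin_a; origin under its middle, underside 9 mm above the table; not to be moved
- bolt_4: loose hex bolt 58x21x18 mm lying along x in a groove of bin_b; origin under its middle, underside 9 mm above the table; not to be moved
- bolt_5: loose hex bolt 58x21x18 mm lying along x in a groove of bin_b; origin under its middle, underside 9 mm above the table; not to be moved
- bolt_6: loose hex bolt 58x21x18 mm lying along x in a groove of bin_b; origin under its middle, underside 9 mm above the table; not to be moved
- bolt_7: loose hex bolt 58x21x18 mm lying along x in a groove of bin_c; origin under its middle, underside 9 mm above the table; not to be moved
- bolt_8: loose hex bolt 58x21x18 mm lying along x in a groove of bin_c; origin under its middle, underside 9 mm above the table; not to be moved
- by_brass_fitting: loose bystander on the board between bins and stands: brass hose fitting, 52x24x21 mm, lying along the row; origin under its middle; not to be moved
- by_hex_key_1: loose bystander on the table at the right of the board: hex key, 93x33x6 mm; origin under its middle; not to be moved
- by_heater_puck: loose bystander on the table at the left of the board: black round puck, diameter 68, 26 mm tall; origin under its middle; not to be moved
- by_marker_2: loose bystander on the table at the right of the board: marker pen, 130x18x16 mm; origin under its middle; not to be moved

How it is judged:
At the end, for the whole second after the job is handed in: The tag behind each full bin (bin_a, bin_b) reads more than 1.25 rad (leans back, ring face showing), the tag behind each other bin (bin_c, bin_d) less than 0.15 rad (leans forward), and all tags are at rest (under 0.1 rad/s) ((horizontal distance between bin_a and stand_a above 0.105 m or value of joint tag_a above 1.25 rad) and (horizontal distance between bin_a and stand_b above 0.105 m or value of joint tag_b above 1.25 rad) and (horizontal distance between bin_a and stand_c above 0.105 m or value of joint tag_c above 1.25 rad) and (horizontal distance between bin_a and stand_d above 0.105 m or value of joint tag_d above 1.25 rad) and (horizontal distance between bin_b and stand_a above 0.105 m or value of joint tag_a above 1.25 rad) and (horizontal distance between bin_b and stand_b above 0.105 m or value of joint tag_b above 1.25 rad) and (horizontal distance between bin_b and stand_c above 0.105 m or value of joint tag_c above 1.25 rad) and (horizontal distance between bin_b and stand_d above 0.105 m or value of joint tag_d above 1.25 rad) and (horizontal distance between bin_c and stand_a above 0.105 m or value of joint tag_a below 0.15 rad) and (horizontal distance between bin_c and stand_b above 0.105 m or value of joint tag_b below 0.15 rad) and (horizontal distance between bin_c and stand_c above 0.105 m or value of joint tag_c below 0.15 rad) and (horizontal distance between bin_c and stand_d above 0.105 m or value of joint tag_d below 0.15 rad) and (horizontal distance between bin_d and stand_a above 0.105 m or value of joint tag_a below 0.15 rad) and (horizontal distance between bin_d and stand_b above 0.105 m or value of joint tag_b below 0.15 rad) and (horizontal distance between bin_d and stand_c above 0.105 m or value of joint tag_c below 0.15 rad) and (horizontal distance between bin_d and stand_d above 0.105 m or value of joint tag_d below 0.15 rad) and velocity of joint tag_a between -0.1 and 0.1 rad/s and velocity of joint tag_b between -0.1 and 0.1 rad/s and velocity of joint tag_c between -0.1 and 0.1 rad/s and velocity of joint tag_d between -0.1 and 0.1 rad/s); the robot touches nothing.
It fails at once if a bolt or a bystander is lifted or shifted by more than 15 mm (distance of any of bolt_1, bolt_2, bolt_3, bolt_4, bolt_5, bolt_6, bolt_7, bolt_8, by_brass_fitting, by_hex_key_1, by_heater_puck, by_marker_2 from where it was at the start of the episode above 0.015 m).
It fails at once if a tag or its stand is pressed or pinched with more than 20 N (contact force between any of the arm, the fingers and stand_a above 20 N or contact force between any of the arm, the fingers and stand_b above 20 N or contact force between any of the arm, the fingers and stand_c above 20 N or contact force between any of the arm, the fingers and stand_d above 20 N).
It also fails if it takes over 51 s, if anything falls off the work surface, if the arm or the gripper's body presses on something with over 40 N, if the wrist force passes 120 N, or if a joint passes its speed limit or range.

## Robot

A 7-joint arm with a two-finger parallel gripper is mounted at the origin on a cart in front of the work surface, level with it; the furniture and walls round the work are solid. World frame = base frame: x ahead of the robot, y to its left, z up, the work surface at z = 0. Lengths are in m, angles in rad, forces in N, time in s.
With the tool pointing down it reaches from about 0.425 to 0.925 m from the base axis. Payload 6.8 kg.
Tool frame: the origin (TCP) lies midway between the tips of the shut fingers; the grasp point (between the pads) lies 19 mm behind it (bot.grasp_offset is the distance from the TCP to the grasp point, in m); z points along the fingers, x is the direction in which the jaws open and shut, and the axes are right-handed (so a half turn about z gives the same grasp; the last joint's range is limited). The gripper opens to 85 mm and grips with 20 to 120 N. Pads are 22 mm wide; open, the fingers measure 114 mm over their backs; the gripper's body (76 mm by 85 mm) begins 54 mm behind the grasp point. The pads swing forward as they close: fully open they stand 13 mm farther back than shut.
Start: joints at [1.242, 0.477, 0.022, 1.555, -0.011, 1.109, -0.083], TCP at [0.148, -0.659, 0.231] pointing down, gripper open.
Joint ranges: [-2.96, 2.96], [-0.34, 2.1], [-1.41, 1.46], [0.24, 2.44], [-1.37, 4.51], [0.17, 1.92], [-2.96, 2.96]. Speed limits (rad/s): [2.39, 2.39, 3.14, 3.14, 3.14, 3.14, 3.14].

## Interface

Orientations are given as a unit quaternion [w, x, y, z].
In Python, from station import bot, imaging gives the robot as it stands. The module is installed in compiled form; this text tells all that it offers.
- The arm moves only by the tool apply_moves, never from a script. Its argument "increments" is a list of rows, each a list of 7 numbers: the shift along the tool's x, y, z in mm, then the turn, a rotation vector about the tool's x, y, z in degrees, then the closure, from -1 (fully open) to 1 (shut). In form: [[dx, dy, dz, rx, ry, rz, grip], ...]. A call has exactly 8 rows; each row shifts and turns the pose as measured when the row begins, along the tool's axes as they then stand; what a row does not reach is not made up. A row lasts 1/8 s, in which the tool goes at most 62.5 mm and 10.7 degrees, less where a joint would pass 70% of its speed; a pose out of reach is approached as far as the arm can. A call with a gripper value outside its range is refused whole. The fingers move at their own pace and stop on an object; "grip_force" is the grip in N (left out, the last holds). Time passes only in rows, so rows that do not move let the fingers close, or fill a call up. It gives the time, the measured TCP pose, the force and the opening at its end, in the units of the state.
- bot.get_obs(): the state, without advancing time (a new reading comes with each control period).
- imaging.read_camera(name): name is "scene" or "side" or "wrist"; returns the picture (420x560x3 uint8, red, green, blue); there is no depth.
- imaging.get_calibration(name): a dict with "K" (3x3 intrinsics, pixels), "extrinsics" (4x4, takes a point from camera to world coordinates). Camera axes: x right, y down, z forward; pixel columns grow to the right and rows downward; lengths in m; the calibration is good to about 2 mm. A picture is of the moment at which its call begins: read the wrist's pose just before it. get_calibration takes no time and is no camera call; for the wrist camera it gives the pose at the moment of the call.
- bot.hand_in(): hands the job in, once; it reports no verdict.
The state is a dict: "t": time; "q": joint angles; "joint_vel": joint speeds; "joint_torque": joint torques, N m; "eef_pos": TCP position; "tool_rot": TCP orientation; "contact_force": force on the tool from outside, world axes, zero at the start; "torque": the same for the moment, N m; "gripper_width": opening from 0.0 (shut) to 1.0 (fully open).
Only numpy, scipy, OpenCV 4.12 (cv2) and the standard library are available. Lean on these libraries where they do the work, as an engineer would, in place of code of your own. Each camera call takes 0.05 s, during which the arm holds its last target.

## Working session

There is one attempt and no reset: what is moved stays moved. The work goes in short steps, Python scripts to look and compute and a tool call to move; the robot and the scene stay as the last step left them, time stands still between calls to the robot, and variables do not carry over. Pictures are saved under pics/ and viewed, and the job is handed in when it is done.

Besides the shell and the picture viewer there is one more tool, called by a JSON object that holds its "fn" and its "kwargs". apply_moves: Moves the arm, as the interface text tells. Its arguments: {"type":"object","properties":{"increments":{"type":"array","items":{"type":"array","items":{"type":"number"}}},"grip_force":{"type":"number"}},"required":["increments"]}

```bash
mkdir -p pics
python3 - <<'E'
from station import bot, imaging
import cv2, numpy as np
o=bot.get_obs()
for k,v in o.items(): print(k,np.round(v,4))
for n in ["scene","side"]:
    im=imaging.read_camera(n); cv2.imwrite(f"pics/{n}0.png",im[:,:,::-1])
    c=imaging.get_calibration(n); print(n,np.round(c["K"],1).tolist(),np.round(c["extrinsics"],3).tolist())
E
```

```text
t 0.0
q [ 1.2419  0.4778  0.0223  1.5564 -0.0115  1.1093 -0.0831]
joint_vel [-0.0009 -0.0016 -0.0004 -0.     -0.0003 -0.0009  0.0003]
joint_torque [-4.00000e-04 -5.96452e+01  1.60800e+00 -2.81201e+01  1.25000e-02
  9.30000e-03 -0.00000e+00]
eef_pos [ 0.1477 -0.658   0.2303]
tool_rot [-5.000e-04  7.807e-01 -6.249e-01 -8.000e-04]
contact_force [-0.4072  0.8371 -0.1572]
torque [-0.0111 -0.0498 -0.0216]
gripper_width 0.9966
scene [[433.3, 0.0, 278.5], [0.0, 433.3, 206.6], [0.0, 0.0, 1.0]] [[0.833, -0.394, 0.388, 0.144], [-0.552, -0.569, 0.609, -0.534], [-0.019, -0.722, -0.692, 0.658], [0.0, 0.0, 0.0, 1.0]]
side [[525.5, 0.0, 274.5], [0.0, 525.5, 216.9], [0.0, 0.0, 1.0]] [[-0.991, -0.074, 0.11, 0.346], [-0.131, 0.661, -0.739, 0.935], [-0.018, -0.747, -0.665, 0.922], [0.0, 0.0, 0.0, 1.0]]
```

View pics/scene0.png

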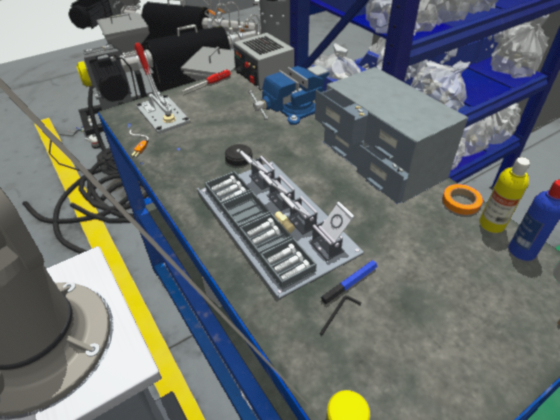

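View pics/side0.png

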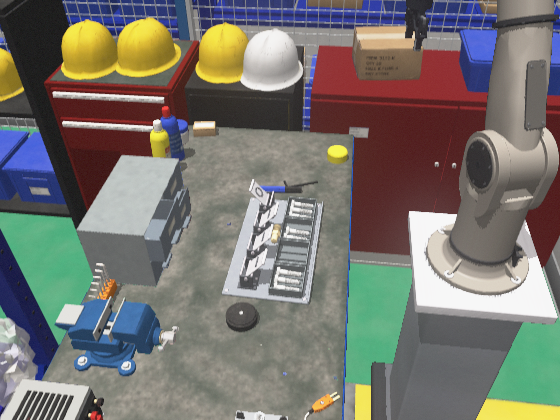

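Run:
```python
import cv2
a=cv2.imread("pics/scene0.png")[140:300,190:370]; cv2.imwrite("pics/s1.png",cv2.resize(a,None,fx=4.2,fy=3.7,interpolation=cv2.INTER_CUBIC)) 
a=cv2.imread("pics/side0.png")[175:305,220:335]; cv2.imwrite("pics/s2.png",cv2.resize(a,None,fx=4.5,fy=4.5,interpolation=cv2.INTER_CUBIC))
```

```text
(no output)
```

View pics/s1.png

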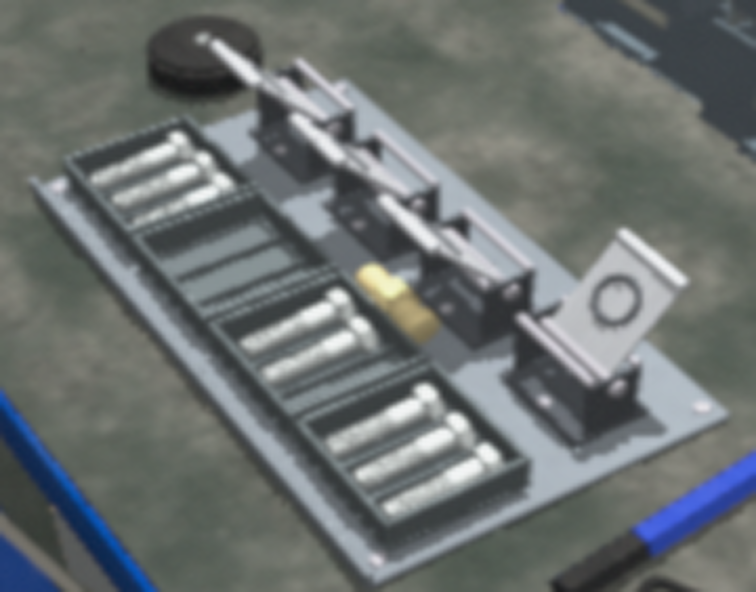

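View pics/s2.png

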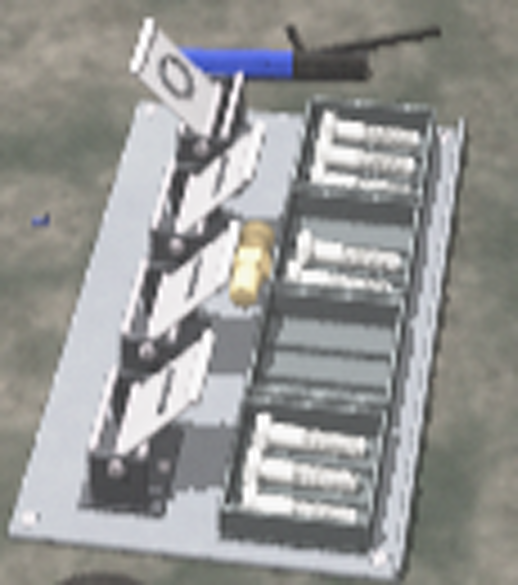

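```bash
cat > h.py <<'E'
import numpy as np
from station import bot, imaging
C={n:imaging.get_calibration(n) for n in("scene","side")}
def ray(n,u,v,c=None):
    c=c or C[n];E=c["extrinsics"];d=E[:3,:3]@np.linalg.solve(c["K"],[u,v,1.]);return E[:3,3],d/np.linalg.norm(d)
def plane(n,u,v,z,c=None):
    o,d=ray(n,u,v,c);return o+d*(z-o[2])/d[2]
def tri(r1,r2):
    (o1,d1),(o2,d2)=r1,r2
    s=np.linalg.lstsq(np.stack([d1,-d2],1),o2-o1,rcond=None)[0]
    a,b=o1+d1*s[0],o2+d2*s[1];return (a+b)/2,np.linalg.norm(a-b)
def proj(c,p):
    E=c["extrinsics"];q=E[:3,:3].T@(np.asarray(p)-E[:3,3]);k=c["K"]@q;return k[:2]/k[2]
E
python3 - <<'E'
from h import *
S=lambda x,y:ray("scene",190+x/4.2,140+y/3.7)
D=lambda x,y:ray("side",220+x/4.5,175+y/4.5)
for n,a,b in[("t1",(230,63),(210,358)),("t2",(323,137),(235,252)),("t3",(407,220),(258,150)),("t4",(655,258),(143,42))]:
    p,e=tri(S(*a),D(*b));print(n,p.round(4),round(e,4))
P=lambda x,y,z:plane("scene",190+x/4.2,140+y/3.7,z).round(3)
Q=lambda x,y,z:plane("side",220+x/4.5,175+y/4.5,z).round(3)
print("scene corners FL,FR,BR",P(35,180,.006),P(375,580,.006),P(727,412,.006),"BL",P(345,85,.006))
print("side FL,FR,BR,BL",Q(400,575,.006),Q(463,120,.006),Q(143,103,.006),Q(10,533,.006))
E
```

```text
t1 [0.486  0.1351 0.0913] 0.0035
t2 [0.4875 0.0537 0.0884] 0.0096
t3 [ 0.4843 -0.0258  0.0892] 0.0065
t4 [ 0.5605 -0.112   0.0891] 0.0042
scene corners FL,FR,BR [0.392 0.194 0.006] [ 0.383 -0.154  0.006] [ 0.576 -0.159  0.006] BL [0.582 0.177 0.006]
side FL,FR,BR,BL [0.384 0.19  0.006] [ 0.376 -0.161  0.006] [ 0.57  -0.155  0.006] [0.581 0.187 0.006]
```

```bash
cat >> h.py <<'E'
from scipy.spatial.transform import Rotation as Rot
def plan(target,n,yaw_tgt=0.0,first_tot=True):
    o=bot.get_obs();w,x,y,z=o["tool_rot"];R=Rot.from_quat([x,y,z,w]);p=np.array(o["eef_pos"])
    xd=R.as_matrix()[:,0];az=np.arctan2(xd[1],xd[0]);print("p",p.round(4),"az deg",np.degrees(az).round(2),"zdir",R.as_matrix()[:,2].round(4))
    dyaw=yaw_tgt-np.degrees(az)
    Rt=Rot.from_euler('z',yaw_tgt,degrees=True)*Rot.from_matrix(np.diag([1.,-1,-1]))
    rv=np.degrees((R.inv()*Rt).as_rotvec());print("total rv",rv.round(2))
    d=(np.array(target)-p)/n
    step=Rot.from_rotvec(np.radians(rv/n))
    for i in range(n):
        print((R.inv().apply(d)*1000).round(1).tolist(),(rv/n).round(2).tolist());R=R*step
E
python3 - <<'E'
from h import *
plan([.48,-.35,.23],8,-38)
E
```

```text
p [ 0.1477 -0.6581  0.2304] az deg -77.35 zdir [-5.0e-04  1.6e-03 -1.0e+00]
total rv [-3.000e-02  9.000e-02 -3.935e+01]
[-28.5, -49.0, 0.1] [-0.0, 0.01, -4.92]
[-24.2, -51.2, 0.1] [-0.0, 0.01, -4.92]
[-19.7, -53.1, 0.1] [-0.0, 0.01, -4.92]
[-15.1, -54.6, 0.1] [-0.0, 0.01, -4.92]
[-10.3, -55.7, 0.1] [-0.0, 0.01, -4.92]
[-5.5, -56.4, 0.1] [-0.0, 0.01, -4.92]
[-0.7, -56.6, 0.1] [-0.0, 0.01, -4.92]
[4.2, -56.5, 0.1] [-0.0, 0.01, -4.92]
```

{"fn": "apply_moves", "kwargs": {"increments": [[-28,-49,0,0,0,-5,1],[-24,-51,0,0,0,-5,1],[-20,-53,0,0,0,-5,1],[-15,-55,0,0,0,-5,1],[-10,-56,0,0,0,-5,1],[-5,-56,0,0,0,-5,1],[-1,-56,0,0,0,-5,1],[4,-56,0,0,0,-5,1]]}}

```text
t: 1.1
eef_pos: [0.4791, -0.3417, 0.2265]
tool_rot: [-0.0, 0.949, -0.315, -0.003]
contact_force: [0.7, -0.7, 0.9]
gripper_width: -0.003
```

Run:
```python
from h import *
plan([.43,.12,.23],12,1)
```

```text
p [ 0.4791 -0.3417  0.2265] az deg -36.71 zdir [-0.0061  0.003  -1.    ]
total rv [ -0.06   0.39 -37.71]
[-26.3, -28.4, -0.1] [-0.0, 0.03, -3.14]
[-24.7, -29.8, -0.2] [-0.0, 0.03, -3.14]
[-23.0, -31.1, -0.2] [-0.0, 0.03, -3.14]
[-21.3, -32.3, -0.2] [-0.0, 0.03, -3.14]
[-19.5, -33.4, -0.2] [-0.0, 0.03, -3.14]
[-17.6, -34.5, -0.2] [-0.0, 0.03, -3.14]
[-15.7, -35.4, -0.2] [-0.0, 0.03, -3.14]
[-13.7, -36.2, -0.2] [-0.0, 0.03, -3.14]
[-11.7, -36.9, -0.3] [-0.0, 0.03, -3.14]
[-9.7, -37.5, -0.3] [-0.0, 0.03, -3.14]
[-7.6, -37.9, -0.3] [-0.0, 0.03, -3.14]
[-5.5, -38.3, -0.3] [-0.0, 0.03, -3.14]
```

{"fn": "apply_moves", "kwargs": {"increments": [[-26,-28,0,0,0,-3,1],[-25,-30,0,0,0,-3,1],[-23,-31,0,0,0,-3,1],[-21,-32,0,0,0,-3,1],[-19,-33,0,0,0,-3,1],[-18,-34,0,0,0,-3,1],[-16,-35,0,0,0,-3,1],[0,0,0,0,0,-3,1]]}}

```text
t: 2.1
eef_pos: [0.4491, -0.0594, 0.2257]
tool_rot: [-0.003, 0.995, -0.098, -0.004]
contact_force: [-0.5, 0.1, 0.2]
gripper_width: 0.001
```

Run:
```python
from h import *
import cv2
im=imaging.read_camera("wrist"); cv2.imwrite("pics/w1.png",im[:,:,::-1])
plan([.43,.135,.23],8,1)
```

```text
p [ 0.4492 -0.0608  0.2256] az deg -11.22 zdir [-0.0083  0.0055 -1.    ]
total rv [ -0.27   0.5  -12.22]
[-7.1, -23.5, -0.4] [-0.03, 0.06, -1.53]
[-6.5, -23.7, -0.4] [-0.03, 0.06, -1.53]
[-5.9, -23.9, -0.4] [-0.03, 0.06, -1.53]
[-5.2, -24.0, -0.5] [-0.03, 0.06, -1.53]
[-4.6, -24.2, -0.5] [-0.03, 0.06, -1.53]
[-3.9, -24.3, -0.5] [-0.03, 0.06, -1.53]
[-3.3, -24.4, -0.5] [-0.03, 0.06, -1.53]
[-2.6, -24.5, -0.5] [-0.03, 0.06, -1.53]
```

View pics/w1.png

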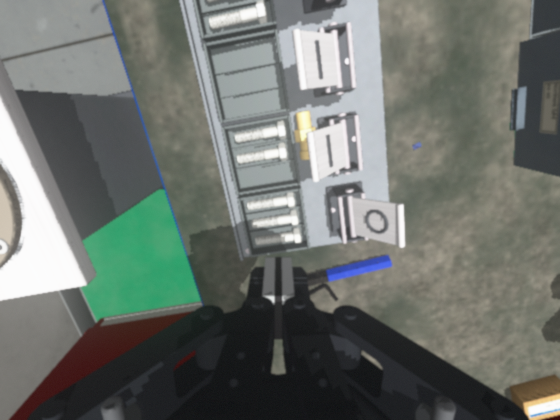

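The wrist view agrees with the other two. The right bin (270,220) is full with its ring showing. The next (260,145) holds two bolts, then an empty one (250,78), and a full one at the top, all three with their tags forward. Only the leftmost tag needs pushing.

{"fn": "apply_moves", "kwargs": {"increments": [[-7,-23,0,0,0,-1.5,1],[-6,-24,0,0,0,-1.5,1],[-6,-24,0,0,0,-1.5,1],[-5,-24,0,0,0,-1.5,1],[-5,-24,0,0,0,-1.5,1],[-4,-24,0,0,0,-1.5,1],[-3,-24,0,0,0,-1.5,1],[-3,-24,0,0,0.5,-1.5,1]]}}

```text
t: 3.15
eef_pos: [0.4277, 0.1456, 0.2267]
tool_rot: [-0.003, 1.0, 0.012, 0.0]
contact_force: [0.3, -0.4, -0.7]
gripper_width: 0.002
```

Run:
```python
from h import *
import cv2
c=imaging.get_calibration("wrist")
im=imaging.read_camera("wrist"); cv2.imwrite("pics/w2.png",im[:,:,::-1])
plan([.438,.135,.075],8,1)
for p in [(.486,.135,.087),(.5245,.135,.041)]: print(proj(c,p))
```

```text
p [0.4269 0.1494 0.2271] az deg 1.64 zdir [ 0.0011  0.0086 -1.    ]
total rv [-0.49 -0.07  0.64]
[1.3, 2.0, 19.0] [-0.06, -0.01, 0.08]
[1.3, 2.0, 19.0] [-0.06, -0.01, 0.08]
[1.3, 2.0, 19.0] [-0.06, -0.01, 0.08]
[1.3, 1.9, 19.0] [-0.06, -0.01, 0.08]
[1.3, 1.9, 19.0] [-0.06, -0.01, 0.08]
[1.3, 1.9, 19.0] [-0.06, -0.01, 0.08]
[1.3, 1.9, 19.0] [-0.06, -0.01, 0.08]
[1.4, 1.8, 19.0] [-0.06, -0.01, 0.08]
[335.97446265 210.18007646]
[362.53721261 198.00500289]
```

View pics/w2.png

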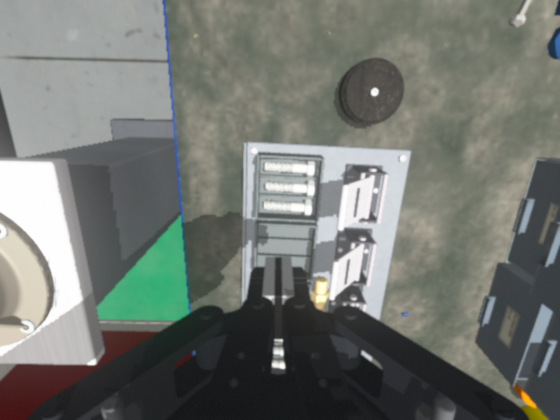

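Run:
```python
from h import *
import cv2
c=imaging.get_calibration("wrist")
im=imaging.read_camera("wrist")
cv2.imwrite("pics/w3.png",cv2.resize(im[130:330,230:430,::-1],None,fx=3,fy=3,interpolation=cv2.INTER_CUBIC))
print(c["extrinsics"].round(3)); print(bot.get_obs()["eef_pos"])
```

```text
[[ 1.     0.029  0.01   0.425]
 [ 0.031 -0.948 -0.317  0.233]
 [ 0.     0.318 -0.948  0.37 ]
 [ 0.     0.     0.     1.   ]]
[0.42713157 0.14768069 0.22701716]
```

View pics/w3.png

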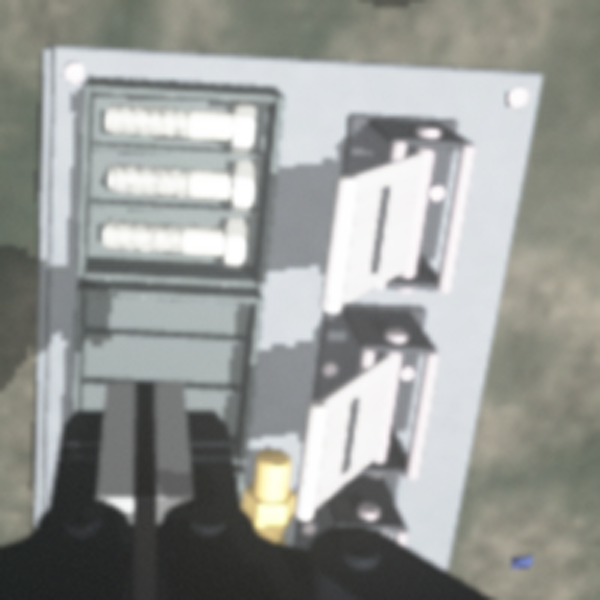

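Run:
```python
from h import *
c=imaging.get_calibration("wrist")
P=lambda x,y,z:plane(0,230+x/3,130+y/3,z,c).round(4)
print("edge",P(342,180,.087),P(328,308,.087),"edge2",P(317,405,.087),P(300,520,.087))
print("board L corners",P(50,45,.006),P(543,73,.006))
print("bin1 top corners",P(85,82,.030),P(282,92,.030),P(262,280,.030))
```

```text
edge [0.4914 0.1581 0.087 ] [0.4911 0.1135 0.087 ] edge2 [0.4908 0.0766 0.087 ] [0.4888 0.029  0.087 ]
board L corners [0.3895 0.1888 0.006 ] [0.5861 0.1836 0.006 ]
bin1 top corners [0.4049 0.1784 0.03  ] [0.4788 0.1768 0.03  ] [0.4767 0.1012 0.03  ]
```

{"fn": "apply_moves", "kwargs": {"increments": [[1,2,22,0,0,0,1],[1,2,22,0,0,0,1],[1,2,22,0,0,0,1],[1,2,22,0,0,0,1],[1,2,22,0,0,0,1],[1,1,20,0,0,0,1],[1,1,12,0,0,0,1],[0,0,6,0,0,0,1]]}}

```text
t: 4.25
eef_pos: [0.4358, 0.1377, 0.075]
tool_rot: [-0.003, 1.0, 0.014, 0.001]
contact_force: [0.1, -0.4, 1.2]
gripper_width: 0.002
```

Run:
```python
from h import *
import cv2
im=imaging.read_camera("scene"); cv2.imwrite("pics/a.png",cv2.resize(im[60:260,160:400,::-1],None,fx=3,fy=3))
plan([.54,.135,.074],8,-1)
```

```text
p [0.4355 0.1376 0.0746] az deg 1.59 zdir [ 0.0017  0.0062 -1.    ]
total rv [-0.36 -0.1   2.59]
[13.0, 0.7, 0.1] [-0.04, -0.01, 0.32]
[13.1, 0.6, 0.1] [-0.04, -0.01, 0.32]
[13.1, 0.5, 0.1] [-0.04, -0.01, 0.32]
[13.1, 0.5, 0.1] [-0.04, -0.01, 0.32]
[13.1, 0.4, 0.1] [-0.04, -0.01, 0.32]
[13.1, 0.3, 0.1] [-0.04, -0.01, 0.32]
[13.1, 0.2, 0.1] [-0.04, -0.01, 0.32]
[13.1, 0.2, 0.1] [-0.04, -0.01, 0.32]
```

View pics/a.png

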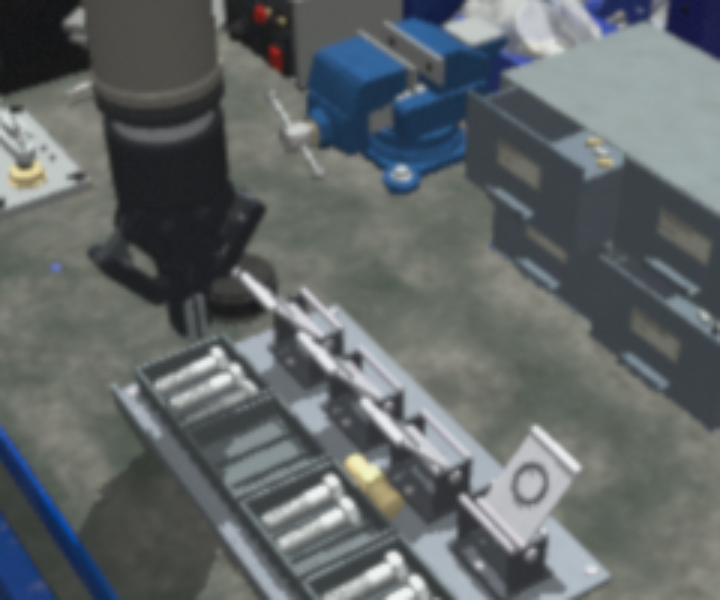

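{"fn": "apply_moves", "kwargs": {"increments": [[6,0,0,0,0,0,1],[6,1,0,0,0,0,1],[6,0,0,0,0,0.5,1],[6,0,0,0,0,0.5,1],[5,1,0,0,0,0.5,1],[5,0,0,0,0,0.5,1],[5,0,0,0,0,0.5,1],[5,0,0,0,0,0,1]]}}

```text
t: 5.3
eef_pos: [0.4838, 0.1364, 0.0766]
tool_rot: [-0.003, 1.0, -0.01, 0.002]
contact_force: [-0.7, 0.5, 0.7]
gripper_width: -0.0
```

Run:
```python
from h import *
import cv2
im=imaging.read_camera("scene"); im2=imaging.read_camera("side")
a=cv2.resize(im[110:260,200:330,::-1],None,fx=3,fy=3);b=cv2.resize(im2[170:320,210:340,::-1],None,fx=3,fy=3)
cv2.imwrite("pics/b.png",np.hstack([a,b]))
plan([.54,.135,.074],8,-1)
```

```text
p [0.4843 0.1365 0.0766] az deg -1.13 zdir [ 0.0053  0.0071 -1.    ]
total rv [-0.41 -0.3  -0.13]
[7.0, 0.0, 0.4] [-0.05, -0.04, -0.02]
[7.0, 0.0, 0.4] [-0.05, -0.04, -0.02]
[7.0, 0.0, 0.3] [-0.05, -0.04, -0.02]
[7.0, 0.1, 0.3] [-0.05, -0.04, -0.02]
[7.0, 0.1, 0.3] [-0.05, -0.04, -0.02]
[7.0, 0.1, 0.3] [-0.05, -0.04, -0.02]
[7.0, 0.1, 0.3] [-0.05, -0.04, -0.02]
[7.0, 0.1, 0.3] [-0.05, -0.04, -0.02]
```

View pics/b.png

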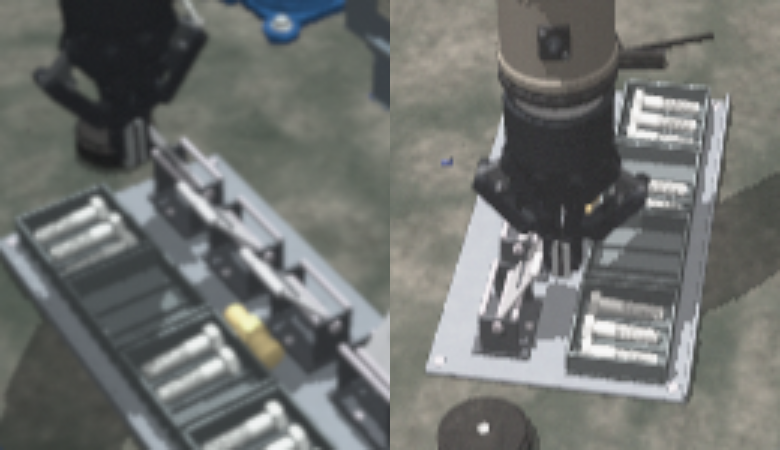

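The tag has started lifting at the fingers (side view, edge at about (540,240)), and the force is under 1 N. I'll carry on slowly.

{"fn": "apply_moves", "kwargs": {"increments": [[5,0,0,0,0,0,1],[5,0,0,0,0,0,1],[5,0,0,0,0,0,1],[5,0,0,0,0,0,1],[5,0,0,0,0,0,1],[5,0,0,0,0,0,1],[4,0,0,0,0,0,1],[0,0,0,0,0,0,1]]}}

```text
t: 6.4
eef_pos: [0.5208, 0.1357, 0.0767]
tool_rot: [-0.004, 1.0, -0.01, 0.003]
contact_force: [-0.3, 0.4, 0.5]
gripper_width: 0.002
```

Run:
```python
from h import *
import cv2
im=imaging.read_camera("scene"); im2=imaging.read_camera("side")
a=cv2.resize(im[110:260,200:330,::-1],None,fx=3,fy=3);b=cv2.resize(im2[170:320,210:340,::-1],None,fx=3,fy=3)
cv2.imwrite("pics/c.png",np.hstack([a,b]))
plan([.54,.135,.074],8,-1)
```

```text
p [0.5203 0.1357 0.0766] az deg -1.12 zdir [ 0.0049  0.0071 -1.    ]
total rv [-0.41 -0.28 -0.12]
[2.5, 0.0, 0.3] [-0.05, -0.03, -0.01]
[2.5, 0.0, 0.3] [-0.05, -0.03, -0.01]
[2.5, 0.0, 0.3] [-0.05, -0.03, -0.01]
[2.5, 0.0, 0.3] [-0.05, -0.03, -0.01]
[2.5, 0.0, 0.3] [-0.05, -0.03, -0.01]
[2.5, 0.0, 0.3] [-0.05, -0.03, -0.01]
[2.5, 0.0, 0.3] [-0.05, -0.03, -0.01]
[2.5, 0.0, 0.3] [-0.05, -0.03, -0.01]
```

View pics/c.png

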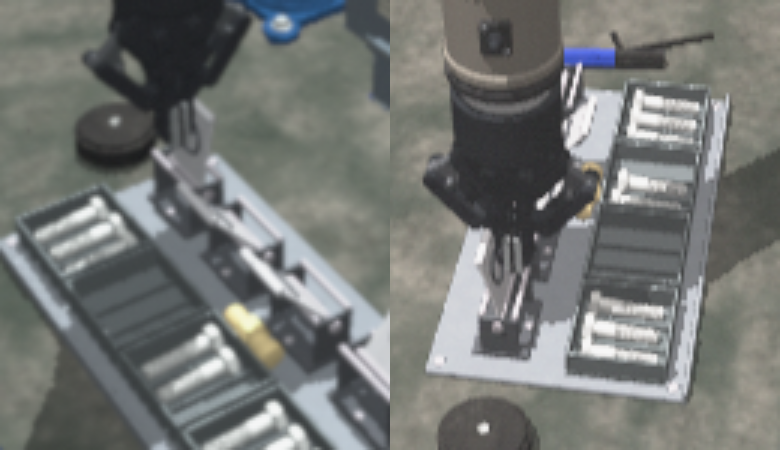

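The ring face is now visible and the tag leans back past the fingers. I'll back off and look.

{"fn": "apply_moves", "kwargs": {"increments": [[-8,0,0,0,0,0,1],[-10,0,0,0,0,0,1],[-12,0,0,0,0,0,1],[-15,0,0,0,0,0,1],[-15,0,0,0,0,0,1],[-15,0,-10,0,0,0,1],[-5,0,-30,0,0,0,1],[0,0,-30,0,0,0,1]]}}

```text
t: 7.5
eef_pos: [0.4294, 0.1365, 0.147]
tool_rot: [-0.002, 1.0, -0.008, -0.001]
contact_force: [0.2, 0.3, -0.1]
gripper_width: 0.001
```

{"fn": "apply_moves", "kwargs": {"increments": [[0,0,-30,0,0,0,1],[0,-20,-30,0,0,0,1],[0,-30,-20,0,0,0,1],[0,-30,0,0,0,0,1],[0,-30,0,0,0,0,1],[0,-10,0,0,0,0,1],[0,0,0,0,0,0,1],[0,0,0,0,0,0,1]]}}

```text
t: 8.5
eef_pos: [0.4275, 0.2576, 0.2361]
tool_rot: [-0.001, 1.0, -0.009, 0.004]
contact_force: [0.9, 0.3, 0.4]
gripper_width: 0.003
```

Run:
```python
from h import *
import cv2
im=imaging.read_camera("scene"); im2=imaging.read_camera("side")
a=cv2.resize(im[130:310,185:375,::-1],None,fx=3,fy=3);cv2.imwrite("pics/d1.png",a)
b=cv2.resize(im2[170:320,210:340,::-1],None,fx=4,fy=4);cv2.imwrite("pics/d2.png",b)
print(bot.get_obs())
```

```text
{'t': 8.6, 'q': array([-0.01794161,  0.25874913, -0.75254561,  1.92756377,  0.20962528,
        1.02571899, -0.88036039]), 'joint_vel': array([-1.64831716e-05,  2.65816082e-03, -9.47842080e-04, -3.62848950e-03,
        1.95284113e-03, -3.74518427e-03, -3.72230178e-03]), 'joint_torque': array([-2.23477059e-01, -3.75115764e+01, -4.77235302e+00, -2.64789909e+01,
        5.94741388e-03, -2.63323373e-02,  1.44665022e-02]), 'eef_pos': array([0.42772659, 0.25753096, 0.23611089]), 'tool_rot': array([-0.00136613,  0.99995104, -0.00908484,  0.00367547]), 'contact_force': array([0.27844714, 0.58735268, 0.22269065]), 'torque': array([-0.00576583,  0.04243347, -0.00272693]), 'gripper_width': -0.0006012265326065471}
```

View pics/d1.png

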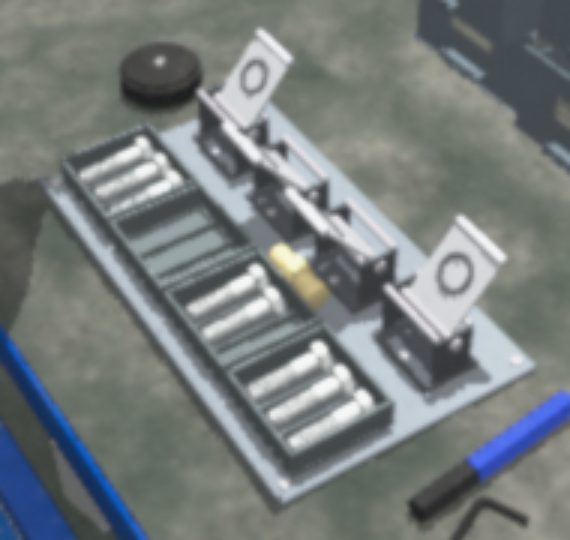

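View pics/d2.png

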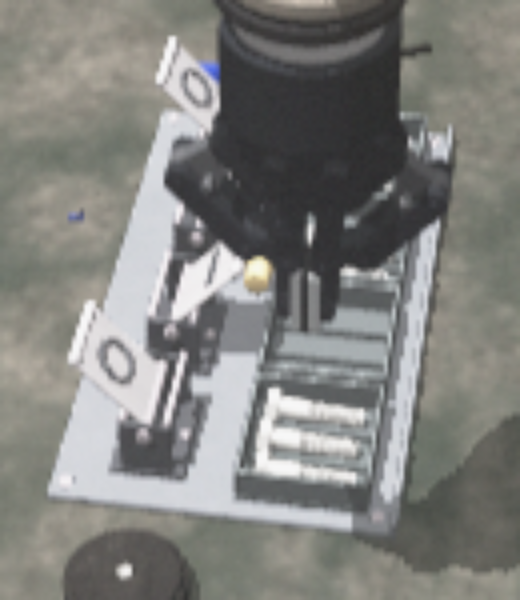

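Both views show the left tag at its back stop, parallel to the right tag (scene (255,75) and (455,270)), with its ring showing. The two middle tags still lean forward, the bolts and other items haven't moved, and the arm is clear.

```bash
python3 -c "
from station import bot
print(bot.hand_in())"
```

```text
the job is handed in; nothing more can be done
None
```

The job is done and handed in at about 8.6 s of the 51 s allowed. Only one tag needed pushing: the one behind the leftmost bin, which is full but had its tag leaning forward. I pushed it over slowly with the shut fingertips and then backed the arm clear. The readings taken between the push moves showed about 1 N or less; I did not read the force during each move.

**Last checks (scene and side views):**
- **Full bins:** both tags lean back at the same angle with the ring showing.
- **Two-bolt and empty bins:** the scene view shows both tags leaning forward. The side view shows only one of them, as the gripper hides the other.
- **Bolts and loose items:** none appear to have moved, judged by eye rather than measured. The side view hides some of the bolts.
- **Tag angles:** also judged by eye, as the state does not report the joint values.

**Measurements that disagreed:** the first triangulation from the scene and side views put the tag's free edge about 5 mm nearer in x than the wrist camera did, and its rays missed each other by up to 10 mm. I used the wrist camera's value.

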